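Seat the spacer ring and hold the plunger gauge on its red dot

TASK

Take the steel ring with the red dot and lower it over the upright post of the round fixture, dot upwards, until it lies flat on the base; do not let it drop. Then lift the dial gauge out of its green block and, keeping it upright, press its brass plunger tip lightly on the ring's red dot until the plunger is about half-way in, never bottoming it hard. Finish like that, still gripping the gauge and holding it against the dot, and leave the ring with the blue dot, the brass cylinder, the pen cup and the bottle where they are.

Things in the scene. Friction and masses are not known exactly. Their poses are not given: they have to be found in the camera images.
- red_ring_center (a point): Centre (half-way up, on the axis) of the steel spacer ring with a RED dot: 56 mm outside diameter, 24 mm bore, 30 mm tall, about 0.4 kg, lying flat and loose on the bench, at any yaw. z is the ring's axis (up); x points from the axis towards the dot. Grip it across its outside.
- red_dot (a point): Centre of the red dot, 14 mm across, on the top face of the red-dot ring, 20 mm from the ring's axis along the ring's x and 15 mm above the ring's centre. It moves with the ring.
- fixture: Fixed centring fixture: round dark steel base, 100 mm in diameter, 20 mm thick, with a bright upright post in the middle, 21 mm in diameter, its top (bevelled over 5 mm) 58 mm above the bench. Origin on the post's axis at bench level. A ring fully home rests on the base: its centre 35 mm and its top face 50 mm above this origin, the post standing 8 mm out of it.
- gauge_grip (a point): Centre of the dial gauge's black handle: flat-sided block, 16 mm thick along x, 28 mm wide along y, 48 mm tall. Grip it here from above across the 16 mm. z points up along the gauge's axis; the dial faces +x. Below on that axis: dial case 52 mm across, 22 mm thick, centred 48 mm below; collar 28 mm in diameter, underside 78 mm below; 12 mm stem to 113 mm below. About 0.2 kg.
- gauge_tip (a point): Lowest point of the gauge's round-ended brass plunger (6 mm in diameter), on the gauge's axis, 133 mm below the handle's centre when the plunger is out; it moves up into the stem as the plunger is pushed in.
- plunger (a joint): How far the gauge's plunger is pushed in, m: 0 fully out, 0.012 fully in. A spring pushes it out: about 1.5 N to start it, 3 N half-way (0.006), 4.5 N fully in; beyond that it is solid.
- holder: Fixed green block, 70 by 70 mm and 60 mm tall, with an upright through hole of 16.5 mm diameter in the middle of its top that holds the gauge upright by its stem, collar resting on the block's top, tip 5 mm above the bench. Origin at the centre of its underside at bench level. The gauge must be raised at least 56 mm for its tip to clear the top.
- blue_ring_center (a point): Centre of another, equal steel ring with a BLUE dot, on the bench; leave it alone.
- master_center (a point): Centre of a brass cylinder, 32 mm in diameter, 40 mm tall, standing on the bench; leave it alone.
- pen_cup: Orange cup with pens, 72 mm across at the rim, 85 mm tall, the pens to about 140 mm; origin at the centre of its underside; leave it alone.
- bottle: White and blue bottle, 64 mm in diameter, 200 mm tall; origin at the centre of its underside; leave it alone.
Things that resemble listed ones, but are neither listed nor needed, are in the scene too. Leave any orange or pink look-alike of the holder alone.

How it is judged:
By the outcome, as a careful person would: the job done as asked, in the order asked, and still so for the second after the job is handed in, while the arm keeps its last pose, push and grip.
It also fails if it takes over 64 s, if anything falls off the work surface, if the arm or the gripper's body presses on something with over 40 N, if the wrist force passes 120 N, or if a joint passes its speed limit or range.

ROBOT

A 7-joint arm with a two-finger parallel gripper is mounted at the origin on the work surface. World frame = base frame: x ahead of the robot, y to its left, z up, the work surface at z = 0. Lengths are in mm, angles in rad, forces in N, time in s.
With the tool pointing down it reaches from about 400 to 925 mm from the base axis. Payload 4.1 kg.
Tool frame: the origin (TCP) lies on the centre line of the jaws, within the pads' length; the fingertips stand 14 mm ahead of it and the grasp point (between the pads) lies 5 mm behind it; z points along the fingers, y is the line along which they close (so a half turn about z gives the same grasp; the last joint's range is limited). The gripper opens to 85 mm and grips with 20 to 120 N. Pads are 22 mm wide; open, the fingers measure 114 mm over their backs; the gripper's body (76 mm by 85 mm) begins 54 mm behind the grasp point. The pads swing forward as they close: fully open they stand 13 mm farther back than shut.
Start: joints at [-1.44, 0.398, 0.045, 1.537, -0.019, 1.207, -0.051], TCP at [148.034, 632.951, 245.347] pointing down, gripper open.
Joint ranges: [-2.82, 2.82], [-0.49, 2.23], [-1.37, 1.46], [0, 2.46], [-1.36, 4.5], [0.23, 2], [-2.94, 2.94]. Speed limits (rad/s): [2.57, 2.57, 3.14, 3.14, 3.14, 3.14, 3.14].

INTERFACE

Orientations are given as a unit quaternion [x, y, z, w].
In Python, from plant import movep, move_l, goto_joints, let_go, gripper_close, pause, ik, camera, PlanningError, hand_in, cut_out, tip_of, get_clock, get_joints, get_qd, get_tau, get_tcp_pos, get_tcp_rot, get_force, get_ft_torque, get_width, get_grip_force gives the robot as it stands. Calls block until the motion is done:
- movep(position, orientation): joint-space move of the TCP to a pose.
- move_l(position, orientation=None, rate=150, stop_force=None): straight line of the TCP; orientation=None keeps the orientation; rate is the mean speed in mm/s. With stop_force (N) it stops when the force on the tool has changed by that much, and returns True; else False.
- goto_joints(angles): joint-space move.
- let_go() and gripper_close(force=None): open the fingers fully, or close them until they stop; force is the grip in N (None keeps the last).
- pause(seconds).
- ik(position, orientation): joint angles nearest the present ones, or None.
- camera(name): name is "scene" or "top" or "wrist"; returns a dict with "image" (420x560x3 uint8, red, green, blue), "intrinsics" (3x3 intrinsics, pixels), "dist" ([k1, k2, p1, p2, k3] as OpenCV has them; the pictures are not rectified), "rvec" (rotation vector, rad) and "tvec" (3), from world to camera coordinates, as OpenCV has them. Camera axes: x right, y down, z forward; pixel columns grow to the right and rows downward; lengths in mm; the calibration is good to about 2 mm. A picture is of the moment at which its call begins. There is no depth.
A pose or a line that the arm cannot do raises PlanningError and nothing moves.
- hand_in(): hands the job in; it is judged then, once.
Trained networks look in a picture, given as the dict that the camera call returned (one of the last four; its "shot" number tells which), for a name from the list of things; names that differ only in an ending like _2 or _b are one class to them, and where a whole thing is asked for, a point or a joint stands for the part that bears it (a point fixed in the world has none). Each returns a list of dicts, best first, with "score" (0 to 1); they miss things now and then, are a little off and sometimes report something else, mostly with a low value. They report only what shows in the picture. A call takes as long as a camera call. They do not tell look-alikes from the thing itself.
- cut_out(picture, label): "pixels" (420x560 bool, what is visible of it) and "position" ([column, row] as shares, 0 to 1, of the picture: columns of its width, rows of its height, amid what is visible of it).
- tip_of(picture, label): "position" ([column, row] as shares, 0 to 1, of the picture: columns of its width, rows of its height: a listed point, or the origin of a listed thing).
Readings, each from a call of its own:
- get_clock(): time.
- get_joints(): joint angles.
- get_qd(): joint speeds.
- get_tau(): joint torques, N m.
- get_tcp_pos(): TCP position.
- get_tcp_rot(): TCP orientation.
- get_force(): force on the tool from outside, world axes, zero at the start.
- get_ft_torque(): the same for the moment, N m.
- get_width(): finger opening in mm.
- get_grip_force(): force on a finger pad.
Only numpy, scipy, OpenCV 4.12 (cv2) and the standard library are available. Lean on these libraries where they do the work, as an engineer would, in place of code of your own. Each camera call takes 0.05 s, during which the arm holds its last target. There are 200 camera calls.

## Working session

There is one attempt and no reset: what is moved stays moved. The work goes in short steps, each a Python script; the robot and the scene stay as the last script left them, time stands still between calls to the robot, and variables do not carry over. Pictures are saved under pics/ and viewed, at most 10 in all, crops included, and the job is handed in when it is done.

```bash
ls; mkdir -p pics
cat > h.py <<'E'
import numpy as np, cv2
from plant import *
from scipy.spatial.transform import Rotation as R
def save(p,n): cv2.imwrite(n,p["image"][:,:,::-1])
def ray(p,px):
    K=np.array(p["intrinsics"],float);d=np.array(p["dist"],float)
    u=cv2.undistortPoints(np.array([[px]],float),K,d)[0,0]
    Rm=cv2.Rodrigues(np.array(p["rvec"],float))[0];t=np.array(p["tvec"],float).ravel()
    return -Rm.T@t, Rm.T@np.array([u[0],u[1],1.])
def onz(p,px,z):
    o,d=ray(p,px); return o+d*(z-o[2])/d[2]
def proj(p,X):
    return cv2.projectPoints(np.array(X,float).reshape(-1,3),np.array(p["rvec"],float),np.array(p["tvec"],float),np.array(p["intrinsics"],float),np.array(p["dist"],float))[0].reshape(-1,2)
def px(d): return np.array(d["position"])*[560,420]
def down(yaw): # tool z down, tool y (closing) at world angle yaw
    y=np.array([np.cos(yaw),np.sin(yaw),0]);z=np.array([0,0,-1.]);x=np.cross(y,z)
    return R.from_matrix(np.c_[x,y,z]).as_quat()
E
python3 - <<'E'
from h import *
Z=dict(red_ring_center=15,red_dot=30,fixture=0,gauge_grip=138,gauge_tip=5,holder=0,blue_ring_center=15,master_center=20,pen_cup=0,bottle=0)
for c in("top","scene"):
    p=camera(c);save(p,f"pics/{c}0.png")
    print(c,"cam",ray(p,(280,210))[0].round())
    for n,z in Z.items():
        for d in tip_of(p,n)[:4]: print(n,round(d["score"],2),px(d).round(1),onz(p,px(d),z).round(1)[:2])
print(get_tcp_pos(),get_tcp_rot(),get_clock(),get_width())
E
```

```text
pics
top cam [ 471.  -13. 1266.]
red_ring_center 0.55 [206.7 209.8] [607.2 223.6]
red_dot 0.51 [206.3 213.8] [592.6 222.2]
fixture 0.8 [270.3 248.6] [475.3  18.9]
gauge_grip 0.45 [353.4 226.3] [ 533.3 -230.8]
holder 0.97 [341.  189.3] [ 665.6 -221.5]
holder 0.65 [357.4 265.2] [ 413.2 -264.7]
holder 0.59 [312.  239.1] [ 502.6 -118.8]
blue_ring_center 0.52 [197.5 264.1] [431.6 254.9]
master_center 0.46 [290.1 173.3] [720.1 -52.7]
pen_cup 0.73 [404.3 208.6] [ 595.1 -430.6]
bottle 0.69 [142.2 223.5] [569.  441.2]
bottle 0.68 [268.3 247.7] [478.4  25.4]
scene cam [ 990. -482. 1018.]
red_ring_center 0.67 [339.2 179.3] [602.2 224.8]
red_ring_center 0.34 [155.3 357.6] [ 599.4 -434.2]
red_dot 0.88 [336.2 175. ] [592.9 220.8]
fixture 0.84 [254.4 204.7] [476.7  12.5]
gauge_grip 0.86 [194.3 254.8] [ 539.  -239.5]
gauge_grip 0.21 [340.2 183.5] [659.4 129.4]
holder 0.96 [227. 239.] [ 497.4 -113.7]
holder 0.89 [240.6 308.2] [ 654.9 -226.4]
holder 0.76 [200.6 278.9] [ 529.  -236.8]
holder 0.63 [159.7 259.7] [ 413.4 -268.5]
blue_ring_center 0.54 [300.  148.2] [446.7 241.3]
master_center 0.6 [306.5 271.1] [715.2 -57.1]
master_center 0.56 [200.8 280.5] [ 541.6 -244.2]
pen_cup 0.68 [154.1 358.5] [ 593.2 -436.5]
bottle 0.84 [373.9 133.2] [568. 447.]
[148.03921052 632.9638671  245.3450186 ] [1.14597977e-01 9.93411949e-01 5.92947550e-05 1.09898764e-05] 1.1 85.55683578819138
```

View pics/top0.png

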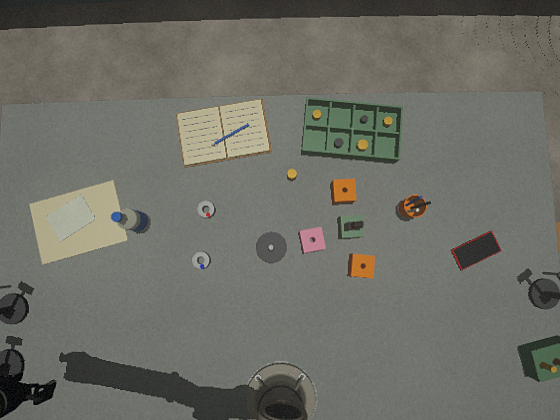

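View pics/scene0.png

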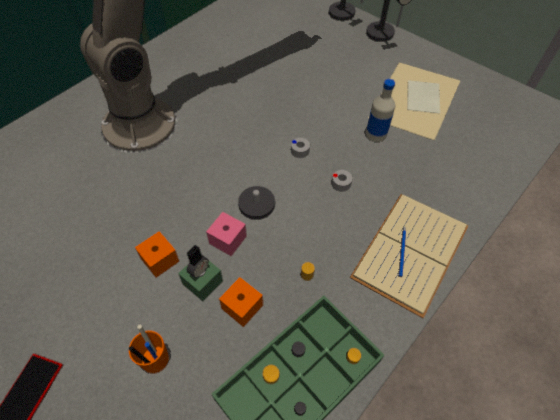

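The red-dot ring is at top (206,210) and scene (342,179), with its red dot on the rim. The blue-dot ring is at top (201,260) and scene (300,147). The fixture is at top (271,247).

There are four holder-like blocks: orange (344,190), orange (362,265), pink (312,240) and green (350,227). Only the green one holds the gauge, so it is the one meant. Next I'll go closer with the wrist camera to confirm the ring, then survey the other two stations.

Run:
```python
from h import *
def look(x,y,z,yaw,names,tag):
    movep([x,y,z],down(yaw)); pause(.2); p=camera("wrist"); save(p,f"pics/w_{tag}.png")
    print(tag,"cam",ray(p,(280,210))[0].round(),get_clock(),get_joints())
    for n,h in names:
        for d in tip_of(p,n)[:2]: print(n,round(d["score"],2),px(d).round(1),onz(p,px(d),h).round(1)[:2])
    return p
q=get_joints(); 
a=look(533,-235,330,np.pi/2,[("gauge_grip",138),("holder",60),("gauge_tip",5)],"g")
b=look(476,17,280,np.pi/2,[("fixture",0)],"f")
c=look(605,223,220,np.pi/2,[("red_ring_center",15),("red_dot",30)],"r")
cv2.imwrite("pics/mont.png",np.hstack([cv2.resize(i["image"][:,:,::-1],(400,300)) for i in(c,b)]))
```

```text
g cam [ 459. -235.  457.] 4.675 [ 0.46950735  0.22964431 -0.15647267  1.57827575  0.03640124  1.33660607
  1.88008628]
gauge_grip 0.76 [280.7 187.7] [ 537.4 -237.5]
holder 0.97 [293.7 250.6] [ 630.9 -223.5]
holder 0.94 [253.   53.3] [ 419.8 -265.2]
f cam [402.  16. 407.] 6.1 [ 0.19552566  0.06825799 -0.33428669  1.87866116  0.0240277   1.19826589
  1.42171817]
fixture 0.57 [286.  166.8] [479.2  17.7]
r cam [531. 221. 348.] 7.3833 [-0.05827197  0.440494   -0.49167193  1.56926057  0.22021989  1.18624541
  0.97571358]
red_ring_center 0.66 [287.3 182.8] [608.8 223.9]
red_dot 0.71 [281.6 165.9] [590.4 218.9]
```

View pics/mont.png

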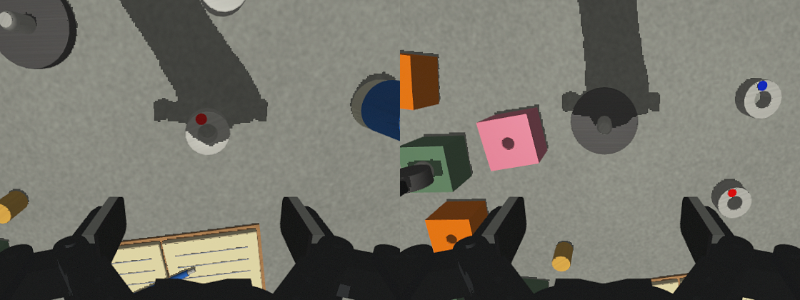

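View pics/w_g.png

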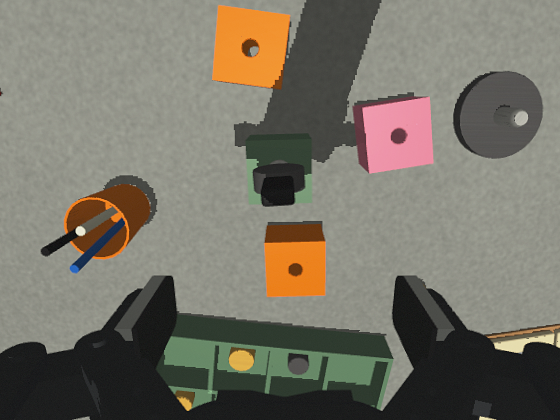

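The left crop confirms that the ring under the gripper carries the red dot at (201,119); the blue-dot one is elsewhere. In the wrist view the gauge sits in the green block, with its handle at (278,190). The handle's thin side lies roughly along world x. I'll fit models to the masks for precise poses.

```bash
cat >> h.py <<'E'
from scipy.optimize import minimize
A=np.linspace(0,2*np.pi,40,endpoint=False)
def cyl(r,z0,z1): return np.vstack([np.c_[r*np.cos(A),r*np.sin(A),0*A+z] for z in(z0,z1)])
def box(a,b,z0,z1): return np.array([[i*a/2,j*b/2,z] for i in(-1,1) for j in(-1,1) for z in(z0,z1)])
RING=[cyl(28,0,30)]; FIX=[cyl(50,0,20),cyl(10.5,20,53),cyl(6.5,53,58)]
cs=np.c_[np.zeros(40),26*np.cos(A),26*np.sin(A)]
GAUGE=[box(16,28,-24,24),np.vstack([cs+[11,0,-48],cs-[11,0,48]]),cyl(14,-78,-70)]  # about the handle centre
HOLD=[box(70,70,0,60)]
def render(p,model,v,z):
    S=8; im=np.zeros((420,560),np.float32); c,s=np.cos(v[2]),np.sin(v[2]); M=np.array([[c,-s,0],[s,c,0],[0,0,1]])
    for part in model:
        q=proj(p,part@M.T+[v[0],v[1],z]); h=cv2.convexHull(np.round(q*16).astype(np.int32))
        cv2.fillConvexPoly(im,h,1,cv2.LINE_AA,4)
    return im
def fit(obs,model,v0,z,yaw=False):
    "obs: list of (picture, mask); returns v and the IoU in each"
    def blur(m): return cv2.GaussianBlur(m.astype(np.float32),(0,0),1.0)
    tg=[(p,blur(m),m.sum()) for p,m in obs]
    def f(u):
        v=[u[0]*10,u[1]*10,u[2] if yaw else v0[2]]
        return sum(((blur(render(p,model,v,z))-m)**2).sum()/n for p,m,n in tg)
    u0=[v0[0]/10,v0[1]/10]+([v0[2]] if yaw else [])
    sx=np.vstack([u0]+[np.array(u0)+np.eye(len(u0))[i]*(.8 if i<2 else .3) for i in range(len(u0))])
    r=minimize(f,u0,method="Nelder-Mead",options=dict(xatol=.005,fatol=1e-5,initial_simplex=sx))
    v=[r.x[0]*10,r.x[1]*10,r.x[2] if yaw else v0[2]]
    return np.round(v,2),[round(float(((render(p,model,v,z)>.5)&m).sum()/((render(p,model,v,z)>.5)|m).sum()),2) for p,m in obs]
def masks(p,n,xy,z,tol=25):
    "the cut-out of n whose middle is nearest to where xy,z projects"
    t=proj(p,[*xy,z])[0]; L=[d for d in cut_out(p,n) if np.linalg.norm(px(d)-t)<tol]
    return [(p,np.array(L[0]["pixels"],bool))] if L else []
E
python3 - <<'E'
from h import *
P=[camera(c) for c in("wrist","top","scene")]
for n,xy,z,zm,mod,y0,yf in(("red_ring_center",(606,224),15,0,RING,0,0),("fixture",(477,17),15,0,FIX,0,0),("gauge_grip",(536,-237),110,138,GAUGE,0,1),("gauge_grip",(536,-237),110,138,GAUGE,.3,1),("holder",(536,-237),30,0,HOLD,.1,1)):
    al=[]
    for p in P:
        m=masks(p,n,xy,z)
        if m: 
            try: print(n,p["rvec"].round(1) if 0 else "",m[0][1].sum(),*fit(m,mod,[*xy,y0],zm,yf))
            except Exception as e: print(e)
            if p is not P[0] or n=="red_ring_center": al+=m
    if al: print("  joint",*fit(al,mod,[*xy,y0],zm,yf))
p=P[0]
D=max(cut_out(p,"red_ring_center"),key=lambda d:d["score"])
print(get_tcp_pos())
d=tip_of(p,"red_dot")[0]; print("dot",onz(p,px(d),30).round(1))
im=p["image"].astype(int); m=(im[:,:,0]>60)&(im[:,:,0]>2.5*im[:,:,1])&D["pixels"]; print("dot by colour",m.sum(),onz(p,np.argwhere(m).mean(0)[::-1],30).round(1))
E
```

```text
red_ring_center  2941 [608.97 226.88   0.  ] [0.84]
red_ring_center  138 [604.73 223.9    0.  ] [0.49]
red_ring_center  334 [608.72 226.79   0.  ] [0.81]
  joint [608.49 226.27   0.  ] [0.84, 0.48, 0.8]
fixture  9152 [479.6   17.15   0.  ] [0.99]
fixture  777 [482.55  16.06   0.  ] [0.97]
fixture  1021 [480.99  17.89   0.  ] [0.94]
  joint [481.72  16.52   0.  ] [0.97, 0.94]
gauge_grip  103 [ 5.4069e+02 -2.4020e+02  1.7000e-01] [0.63]
gauge_grip  507 [ 5.4012e+02 -2.3910e+02  1.4000e-01] [0.9]
  joint [ 5.3973e+02 -2.3940e+02  2.5000e-01] [0.64, 0.9]
gauge_grip  103 [ 5.3930e+02 -2.3884e+02  2.7000e-01] [0.63]
gauge_grip  507 [ 5.4087e+02 -2.4013e+02  2.2000e-01] [0.89]
  joint [ 5.3995e+02 -2.4051e+02  2.1000e-01] [0.62, 0.89]
holder  521 [ 5.4163e+02 -2.3950e+02 -2.0000e-02] [0.81]
holder  894 [ 5.4178e+02 -2.3926e+02  3.0000e-02] [0.68]
  joint [ 5.4179e+02 -2.3965e+02 -2.0000e-02] [0.81, 0.68]
[605.00449402 222.99486858 219.9766177 ]
dot [589.8 221.6  30. ]
dot by colour 188 [590.7 218.6  30. ]
```

Run:
```python
from h import *
p=camera("wrist")
m=masks(p,"red_ring_center",(607,225),15)[0][1]
h=np.zeros(m.shape,np.uint8)
cv2.fillConvexPoly(h,cv2.convexHull(np.argwhere(m)[:,::-1].astype(np.int32)),1)
v,i=fit([(p,h>0)],RING,[608,225,0],0); print("ring",v,i)
x,y=v[:2]
q=[ik([x,y,70],down(a)) for a in(0,np.pi)]; print([None if k is None else np.round(k,2) for k in q])
a=min((k for k in(0,1) if q[k] is not None),key=lambda k:abs(q[k][6]))*np.pi
movep([x,y,70],down(a)); print(move_l([x,y,18],rate=80,stop_force=8))
gripper_close(20); print("w",get_width(),get_grip_force(),get_tcp_pos())
let_go(); move_l([x,y,70]); movep([x,y,70],down(np.pi/2)); print(move_l([x,y,18],rate=80,stop_force=8))
gripper_close(80); print("w",get_width(),get_grip_force(),get_tcp_pos(),get_clock())
```

```text
ring [609.21 226.87   0.  ] [0.93]
[array([-0.31,  0.57, -0.16,  1.69,  0.11,  0.89, -0.51]), array([ 0.1 ,  0.67, -0.74,  1.68,  0.53,  1.  ,  2.31])]
False
w 56.30807844220029 21.207188721746206 [609.38386344 227.08838132  18.86604243]
False
w 53.11310411133423 85.1884538680315 [610.03902503 227.24061676  19.3249549 ] 14.45
```

Run:
```python
from h import *
print(get_force(),get_width(),get_tcp_pos())
x,y=609.2,226.9
move_l([x,y,110],rate=120); print(get_force(),get_width(),get_tcp_pos())
# fixture seen from the calibrated offset
movep([479.6,17.1,180],down(np.pi/2)); pause(.3)
p=camera("wrist"); save(p,"pics/w_carry.png"); s=camera("scene"); print(get_clock(),get_tcp_pos())
for c in(p,s):
    m=masks(c,"fixture",(480,17),15,60); 
    if m: print(m[0][1].sum(),*fit(m,FIX,[480,17,0],0))
    for d in tip_of(c,"fixture"): print(d["score"],px(d),onz(c,px(d),0))
    for d in tip_of(c,"red_dot"): print("dot",d["score"],px(d).round(1),onz(c,px(d),177).round(1))
```

```text
[ 0.15060941 -0.50875841  4.88845146] 53.11310411133423 [610.03902503 227.24061676  19.3249549 ]
[-0.98522229 -0.36309641 -4.84215164] 53.42547822050068 [608.39963495 226.36301851 108.91295841]
16.775 [479.78379491  17.63968513 179.82067493]
9891 [479.71  17.34   0.  ] [0.79]
0.93 [280.504 186.9  ] [480.42220819  15.19057397   0.        ]
dot 0.65 [261.7 267.4] [468.6   9.5 177. ]
1000 [480.83  15.73   0.  ] [0.92]
0.89 [257.824 205.296] [484.95709338  17.2438198    0.        ]
0.68 [195.72 255.78] [ 472.93600178 -201.02055901    0.        ]
dot 0.72 [243.8 155.1] [446.4  17.1 177. ]
```

View pics/w_carry.png

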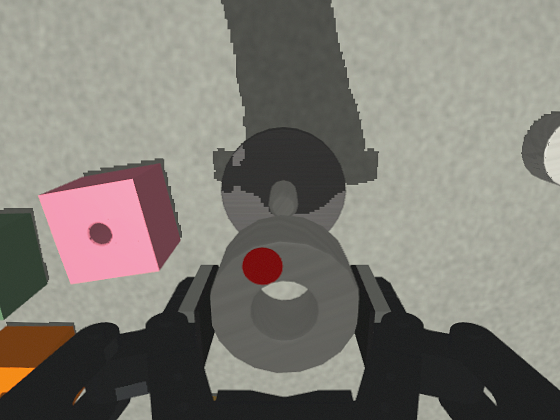

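The ring is held level with its dot up at (262,266), and the fixture and post are just below at (284,190). I'll descend over the post under force watch.

Run:
```python
from h import *
q=down(np.pi/2)
X,Y=480.3,17.4
move_l([X,Y,82],q,rate=120); pause(.3); print(get_tcp_pos(),get_force())
p=camera("wrist"); save(p,"pics/w_82.png")
c=move_l([X,Y,60],rate=40,stop_force=7); pause(.1); print(c,get_tcp_pos(),get_force(),get_ft_torque(),get_clock())
if not c:
    c=move_l([X,Y,43],rate=40,stop_force=7); pause(.1); print(c,get_tcp_pos(),get_force(),get_ft_torque(),get_clock())
```

```text
[480.62271284  17.35261281  82.45828096] [ 0.44913655  0.56647351 -3.8642301 ]
False [480.55688518  17.45292729  60.21436473] [ 0.70428494 -0.36375331 -3.37059071] [ 0.01435278 -0.02383069 -0.04258459] 19.1917
False [480.48906226  17.46871366  43.10107111] [ 0.72097378 -0.62372307 -3.60831913] [0.01212021 0.01608136 0.01605337] 19.8667
```

Run:
```python
from h import *
X,Y=480.4,17.45
c=move_l([X,Y,36],rate=15,stop_force=5); pause(.1); print(c,get_tcp_pos(),get_force(),get_clock())
let_go(); pause(.1); print(get_force(),get_tcp_pos())
move_l([X,Y,160],rate=150); 
movep([X,Y,260],down(np.pi/2)); pause(.2)
P=[camera(c) for c in("wrist","top","scene")]; save(P[0],"pics/w_placed.png"); print(get_clock(),get_tcp_pos())
for p in P:
    for n,h in(("red_dot",50),("red_ring_center",35)):
        for d in tip_of(p,n)[:1]: print(n,d["score"],px(d).round(1),onz(p,px(d),h).round(1))
p=P[0]
im=p["image"].astype(int); m=((im[:,:,0]>60)&(im[:,:,0]>2.5*im[:,:,1])).astype(np.uint8)
k,l,st,ce=cv2.connectedComponentsWithStats(m)
for j in range(1,k):
    if st[j,4]>30: print("red blob",st[j,4],ce[j].round(1),onz(p,ce[j],50).round(2))
s=P[2]; im=s["image"].astype(int); t=proj(s,[465,10,50])[0].astype(int); print(t)
m=((im[:,:,0]>60)&(im[:,:,0]>2*im[:,:,1])&(im[:,:,0]>2*im[:,:,2])); w=np.argwhere(m)[:,::-1]; w=w[np.linalg.norm(w-t,axis=1)<15]; print(len(w),onz(s,w.mean(0),50) if len(w) else "")
```

```text
True [480.69739404  17.42264654  39.26722549] [-0.46610303 -0.48788012  6.65864111] 20.325
[ 0.26561257 -0.60444     0.20208487] [479.03053223  17.11958584  38.02047565]
22.65 [479.86276679  17.4066632  258.95644128]
red_dot 0.87 [274.  160.1] [461.2   8.3  50. ]
red_ring_center 0.72 [280.6 175.7] [478.6  14.   35. ]
red_ring_center 0.74 [198.9 261.5] [440.3 246.   35. ]
red_dot 0.84 [248.6 190.2] [458.4  12.2  50. ]
red_ring_center 0.87 [254.5 199.5] [483.1   8.   35. ]
red blob 167 [275.6 161.2] [462.17   9.76  50.  ]
[249 192]
18 [461.72404891   9.5058218   50.        ]
```

View pics/w_placed.png

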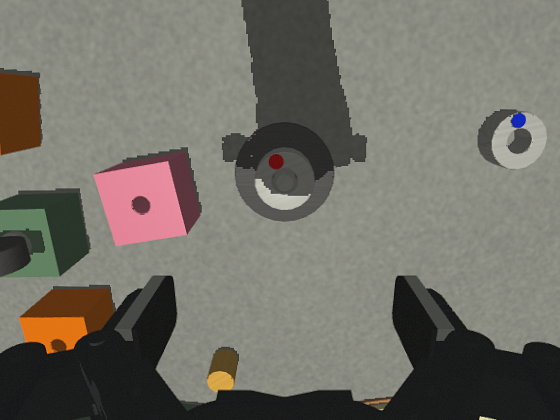

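Ring is fully home (TCP z 39.3 as expected), with the dot at (276,161) → about (462.0, 9.7). Now I'll measure the gauge close up.

Run:
```python
from h import *
movep([540,-239.5,280],down(np.pi/2)); pause(.2)
p=camera("wrist"); save(p,"pics/w_g2.png"); print(get_clock())
ms=masks(p,"gauge_grip",(540,-239.5),110,60)
for y0 in(0,.2,-.2):
    print(ms[0][1].sum(),*fit(ms,GAUGE,[540,-239.5,y0],138,True))
print([(round(d["score"],2),onz(p,px(d),138).round(1)) for d in tip_of(p,"gauge_grip")])
mh=masks(p,"holder",(540,-239.5),50,60)
u=[(p,ms[0][1]|mh[0][1])]
print(*fit(u,[h-[0,0,138] for h in HOLD]+GAUGE,[540,-239.5,.1],138,True))
v,_=fit(ms,GAUGE,[540,-239.5,.1],138,True)
im=p["image"][:,:,::-1].copy()
for part in GAUGE[:2]+[box(70,70,-138,-78)]:
    c,s=np.cos(v[2]),np.sin(v[2]); q=proj(p,part@np.array([[c,-s,0],[s,c,0],[0,0,1]]).T+[v[0],v[1],138])
    cv2.polylines(im,[cv2.convexHull(np.round(q).astype(np.int32))],True,(0,255,255),1)
t=proj(p,[540,-239.5,110])[0].astype(int); cv2.imwrite("pics/ov.png",cv2.resize(im[max(0,t[1]-100):t[1]+100,t[0]-130:t[0]+130],None,fx=3,fy=3,interpolation=0))
for a in(.1,.1+np.pi):
    for P in([540,-239.5,137],[462,9.7,182]):
        k=ik(P,down(a)); print(None if k is None else np.round(k,2))
```

```text
24.2333
2682 [ 5.3892e+02 -2.3993e+02  8.0000e-02] [0.92]
2682 [ 5.3904e+02 -2.3994e+02  8.0000e-02] [0.92]
2682 [ 5.3915e+02 -2.3981e+02  9.0000e-02] [0.92]
[(0.64, array([ 537.7, -236. ,  138. ]))]
[ 5.3898e+02 -2.4000e+02  3.0000e-02] [0.94]
[ 0.49  0.4  -0.18  1.79  0.09  0.96  0.37]
[ 0.27  0.14 -0.42  2.03  0.07  0.98 -0.08]
[-0.48  0.8   1.26  1.82 -0.83  1.18 -1.98]
[ 0.9   0.27 -1.15  2.02  0.29  1.03  2.85]
```

View pics/ov.png

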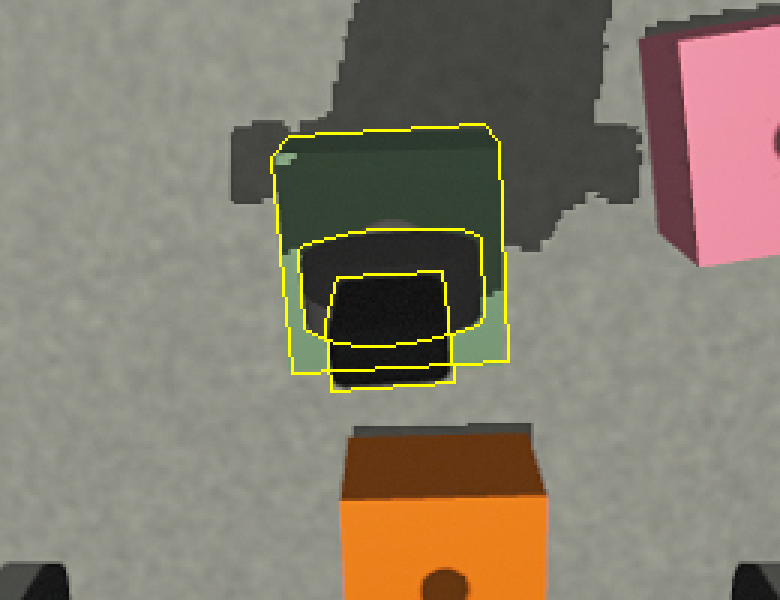

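The overlay matches the gauge in the green block: handle near (390,330) in the crop, dial behind it and thin side along x. Fit is (539.0, −239.9) with yaw about 0.05. Grasping now.

Run:
```python
from h import *
a=.05;x,y=539.0,-239.9
movep([x,y,215],down(a)); pause(.1); print(get_tcp_pos(),get_joints().round(2),get_clock())
print(move_l([x,y,137],rate=100,stop_force=8)); f0=get_force()
gripper_close(40); pause(.1); print("w",get_width(),get_grip_force(),get_tcp_pos(),get_force()-f0,get_ft_torque())
print(move_l([x,y,150],rate=60,stop_force=12)); print(get_tcp_pos(),get_force(),get_width())
move_l([x,y,240],rate=120); pause(.2); print(get_tcp_pos(),get_force(),get_ft_torque(),get_width(),get_clock())
p=camera("wrist"); save(p,"pics/w_held.png")
s=camera("scene");t=camera("top"); cv2.imwrite("pics/held.png",np.hstack([cv2.resize(p["image"],(400,300)),cv2.resize(s["image"][170:290,130:290],(400,300))])[:,:,::-1])
for c in(p,s,t):
    for n in("gauge_tip","gauge_grip"):
        for d in tip_of(c,n)[:1]: print(n,round(d["score"],2),px(d).round(1),onz(c,px(d),104 if n=="gauge_tip" else 237))
```

```text
[ 539.18381405 -239.97192582  215.25605151] [ 0.5   0.32 -0.19  1.72  0.07  1.11  0.34] 25.8
False
w 15.243711708372105 40.66769599914551 [ 539.13925944 -239.94555218  137.20254218] [-1.00697146 -0.85270464  1.85874015] [0.03562602 0.00999085 0.02456908]
False
[ 539.21238833 -239.97356749  150.45405411] [-0.08517936 -0.13431198 -2.63621167] 15.39050899976371
[ 538.51021985 -239.72879785  238.98891446] [ 0.68265518  0.30190447 -0.54329893] [ 0.01335884  0.01817673 -0.01197784] 15.286802478570163 28.9333
gauge_grip 0.73 [289.3 296.9] [ 541.35483948 -239.6634846   237.        ]
gauge_grip 0.87 [187.7 231.9] [ 541.27354957 -239.94105805  237.        ]
gauge_grip 0.54 [361.1 223.7] [ 534.26637984 -232.7408465   237.        ]
```

View pics/held.png

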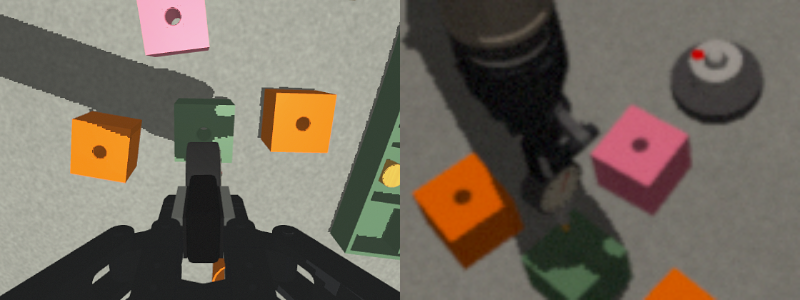

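The gauge is out of the block and upright in the jaws. In the right half, the placed ring's red dot is at (698,54). Moving over the dot.

Run:
```python
from h import *
x,y=462.0,9.7
movep([x,y,240],down(.05)); move_l([x,y,190],rate=80); pause(.4); print(get_tcp_pos(),get_force(),get_ft_torque(),get_clock())
s=camera("scene");w=camera("wrist");t=proj(s,[x,y,60])[0]; print(t)
for n in("gauge_tip","red_dot"):
    for c in(s,w):
        for d in tip_of(c,n)[:1]: print(n,round(d["score"],2),px(d).round(1),onz(c,px(d),57.8 if n=="gauge_tip" else 50))
im=s["image"].copy(); u,v=t.astype(int)
a=cv2.resize(im[v-45:v+30,u-50:u+50],(400,300),interpolation=0); b=cv2.resize(w["image"],(400,300))
cv2.imwrite("pics/pre.png",np.hstack([a,b])[:,:,::-1])
print("tip expected px",proj(s,[*get_tcp_pos()[:2],57.8]),"dot",proj(s,[462,9.7,50]))
```

```text
[462.12612469   9.70961586 190.234308  ] [ 0.54243195  0.19920596 -2.38941365] [-0.0561254   0.0176702   0.00598168] 31.575
[248.72194588 189.23839237]
red_dot 0.54 [247.3 191.6] [459.02708814   6.66348536  50.        ]
red_dot 0.71 [282.7 196.5] [461.69412886  12.4195853   50.        ]
tip expected px [[248.75735038 189.73376621]] dot [[248.90423779 191.51138927]]
```

View pics/pre.png

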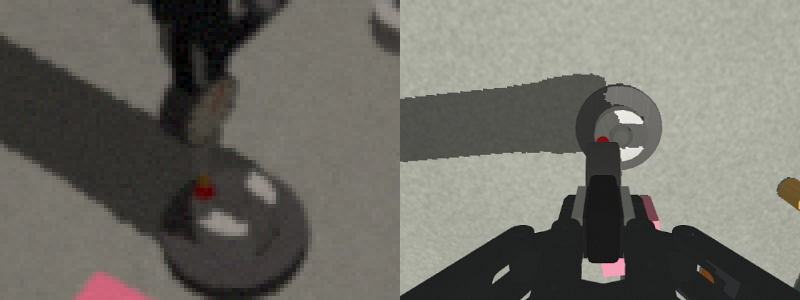

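On the left, the brass tip at (204,182) stands right above the red dot at (204,192). I'll press down gently in small steps, reading force.

Run:
```python
from h import *
x,y=462.0,9.7
def F():
    pause(.1); f=[]
    for _ in range(5): pause(.02); f.append(get_force()[2])
    return np.mean(f)
move_l([x,y,185],rate=30); f0=F(); print(get_tcp_pos()[2],f0)
for z in(183.5,182,181,180,179,178,177,176):
    hit=move_l([x,y,z],rate=15,stop_force=5); f=F(); tz=get_tcp_pos()[2]; print(z,hit,round(tz,2),round(f-f0,2),get_clock())
    if hit or f-f0>3.1: break
```

```text
185.03496349121997 -1.7217567266052693
183.5 False 183.54 -0.1 32.8083
182 False 182.06 0.59 33.2417
181 False 181.11 1.98 33.675
180 False 180.06 2.3 34.1083
179 False 179.04 1.99 34.5417
178 False 178.03 2.52 34.975
177 False 177.03 2.61 35.4083
176 False 176.06 2.91 35.8417
```

Run:
```python
from h import *
s=camera("scene");w=camera("wrist");u,v=proj(s,[462,9.7,60])[0].astype(int)
a=cv2.resize(s["image"][v-45:v+30,u-50:u+50],(400,300),interpolation=2); b=cv2.resize(w["image"],(400,300))
cv2.imwrite("pics/fin.png",np.hstack([a,b])[:,:,::-1])
print(get_force(),get_width(),get_grip_force(),get_tcp_pos(),get_clock())
```

```text
[ 0.81744037 -0.49823835  1.46809809] 15.551783798169831 40.72236478328705 [462.02413334   9.71493598 176.02903618] 35.9417
```

View pics/fin.png

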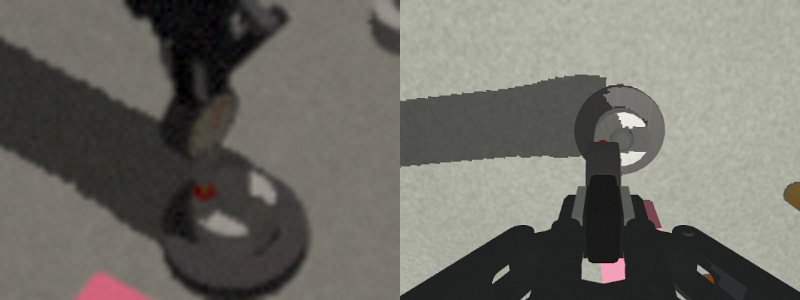

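The tip rests in the middle of the red dot at (204,190), the gauge is upright and the ring is flat on the base. The force, about 3 N, fits the plunger being half-way in. Handing in.

```bash
python3 -c "
from h import *
print(hand_in())"
```

```text
the job is handed in; nothing more can be done
None
```

The job is handed in at about 36 s: the red-dot ring lies flat on the fixture base, dot up, and the gripped gauge is held upright on the dot with its plunger about 6 mm in (half-way, about 3 N).

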